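# Seat the scale pan and zero the scale

## Robot

A 7-joint arm with a two-finger parallel gripper is mounted at the origin on the work surface. World frame = base frame: x ahead of the robot, y to its left, z up, the work surface at z = 0. Lengths are in m, angles in rad, forces in N, time in s.
With the tool pointing down it reaches from about 0.425 to 0.875 m from the base axis. Payload 4.7 kg.
Tool frame: the origin (TCP) lies midway between the tips of the shut fingers; the grasp point (between the pads) lies 19 mm behind it (ctrl.grip_point_offset is the distance from the TCP to the grasp point, in m); z points along the fingers, y is the line along which they close (so a half turn about z gives the same grasp; the last joint's range is limited). The gripper opens to 87 mm and grips with 3 to 60 N. Pads are 19 mm wide; open, the fingers measure 117 mm over their backs; the gripper's body (75 mm by 190 mm) begins 51 mm behind the grasp point.
Start: joints at [-1.317, 0.321, -0.07, 1.45, 0.023, 1.371, -0.057], TCP at [0.154, 0.631, 0.223] pointing down, gripper open.
Joint ranges: [-2.86, 2.86], [-0.3, 2.09], [-1.38, 1.24], [0.06, 2.45], [-1.56, 4.7], [0.09, 2.05], [-2.69, 2.69]. Speed limits (rad/s): [2.57, 2.57, 3.14, 3.14, 3.14, 3.14, 3.14].

## Interface

Orientations are given as a rotation vector (axis times angle).
In Python, from bench import ctrl gives the robot as it stands. The module is installed in compiled form; this text tells all that it offers.
- The arm moves only by the shell command python3 -m handwheel 'ROWS' [OPENING] [FORCE]. ROWS is JSON, a list of rows, each an object of numbers: "x", "y", "z": the shift along the tool's x, y, z in m; "wx", "wy", "wz": the turn, a rotation vector about the tool's x, y, z in degrees. A call has 1 to 10 rows; each row is the pose to reach, as a shift and turn from the pose commanded when the call began, along the tool's axes at that moment; what a row does not reach only later rows make up. A row lasts 1/12 s, in which the tool goes at most 41.7 mm and 7.16 degrees, less where a joint would pass 70% of its speed; a pose out of reach is approached as far as the arm can. A call with a gripper value outside its range is refused whole. OPENING is the finger opening in m, from 0 to 0.087, set as the call begins (- or left out, the last holds). The fingers move at their own pace and stop on an object; FORCE is the grip in N (left out, the last holds). Time passes only in rows, so rows that repeat a pose let the fingers close. It gives the time, the measured TCP pose, the force, the opening and the grip force at its end, in the units of the state.
- ctrl.get_state(): the state, without advancing time (a new reading comes with each control period).
- ctrl.get_image(name): name is "side" or "top" or "wrist"; returns a dict with "image" (384x512x3 uint8, red, green, blue), "K" (3x3 intrinsics, pixels), "k1" (the pictures are not rectified: a ray, as slopes to the right and down, at radius r is drawn at 1 + k1 r^2 times it, then the intrinsics apply), "world_to_cam" (4x4, takes a point from world to camera coordinates); the wrist camera has in their place "hand_eye" (4x4, takes a point from camera to tool coordinates, whose origin is the TCP and whose axes are the flange's). Camera axes: x right, y down, z forward; pixel columns grow to the right and rows downward; lengths in m; the calibration is good to about 2 mm. A picture is of the moment at which its call begins: read the wrist's pose just before it. There is no depth.
- ctrl.close_job(): hands the job in; it is judged then, once.
The state is a dict: "time": time; "joint_positions": joint angles; "qd": joint speeds; "joint_torque": joint torques, N m; "position": TCP position; "tool_rot": TCP orientation; "ft_force": force on the tool from outside, world axes, zero at the start; "torque": the same for the moment, N m; "grip_width": opening from 0.0 (shut) to 1.0 (fully open); "grip_force": force on a finger pad.
Only numpy, scipy, OpenCV 4.12 (cv2) and the standard library are available. Lean on these libraries where they do the work, as an engineer would, in place of code of your own. Each camera call takes 0.05 s, during which the arm holds its last target. There are 200 camera calls.

## Task

Get the bottle scale ready for weighing: push the loose round pan across the scale's deck until it drops over the edge of the round recess and lies flat in it, and only then press the zero key fully down and let it come up again. Slide the pan, do not lift it, and leave the little brass weight on the deck, the two bottles and the stamp standing where they are.

Things in the scene. Friction and masses are not known exactly. Their poses are not given: they have to be found in the camera images.
- scale: grey plastic bench scale, fixed to the table: a box 250 mm along its x, 280 mm along its y, 50 mm high, origin at the centre of its underside. Its flat top (the deck, 50 mm above the origin) has one round recess; the side towards its -x carries the round zero key in the middle and a flat display at +y. It may stand turned by up to about 35 degrees either way.
- well (a point): centre of the floor of the round recess in the deck, 41 mm above the scale's underside and 20 mm towards the scale's +x from its origin. The recess is 97 mm across and 9 mm deep with an upright wall; axes as the scale's.
- pan: loose flat aluminium disc, 90 mm across and 9 mm thick, about 110 to 220 g, origin at the centre of its underside. At the start it lies flat on the deck beside the recess and partly over it, on the +y or the -y side of the scale, its centre 65 to 85 mm from the recess's centre. Seated, it is level with the deck with some 3 mm of play all round. Pushed at its rim towards the recess, it tips over the edge about 50 mm from the centre and drops in as it comes to the middle.
- zero (a joint): travel of the zero key in m: 0 is up, 0.006 is fully down; a spring pushes it back up; fully down takes about 5 N.
- zero_top (a point): centre of the top face of the zero key, a round white button 26 mm across in a low black housing on the deck, 112 mm from the recess's centre towards the scale's -x; it is pressed straight down.
- weight: small brass check weight, 23 mm across and 36 mm tall with a knob on top, origin at the centre of its underside; stands on the deck on the other side of the recess from the pan. To be left alone.
- bottle: amber bottle, 74 mm across and 220 mm tall, standing on the table off to one side, origin at the centre of its underside. To be left alone.
- flask: small green bottle, 60 mm across and 150 mm tall, standing on the table off to one side, origin at the centre of its underside. To be left alone.
- stamp: dark wooden rubber stamp, 36 mm across and 72 mm tall, standing on the table, origin at the centre of its underside. To be left alone.

How it is judged:
On the way, in this order (a step that is already met when the one before it is completed fails the run):
1. the pan lies flat in the recess (z of pan in the frame of well below 0.0025 m and horizontal distance between pan and well below 0.006 m and angle between pan's own z axis and vertical below 0.05 rad), for 0.2 s.
2. the zero key is pressed fully down (value of joint zero above 0.0048 m), for 0.05 s.
At the end, for the whole second after the job is handed in: The pan lies at rest flat in the recess (underside within 2.5 mm of its floor, centre within 6 mm, tilt under 0.05 rad), the zero key has been pressed at least 4.8 mm after that and is up again (under 1.5 mm), and the weight, bottles and stamp stand upright within 20 mm of where they were (all of step 1 and linear speed of pan below 0.01 m/s and value of joint zero below 0.0015 m and distance of each of weight, bottle, flask, stamp from where it was at the start of the episode below 0.02 m and angle between each of weight, bottle, flask, stamp's own z axis and vertical below 0.1 rad); the robot touches nothing.
It fails at once if the pan is lifted more than 12 mm above the deck (z of pan in the frame of well above 0.021 m).
It fails at once if the pan is tipped up on edge (angle between pan's own z axis and vertical above 0.6 rad).
It fails at once if the zero key is pressed before the pan is in the recess (value of joint zero above 0.003 m and not (z of pan in the frame of well below 0.0025 m and horizontal distance between pan and well below 0.006 m and angle between pan's own z axis and vertical below 0.05 rad)).
It fails at once if the weight, a bottle or the stamp is moved more than 20 mm or knocked over (distance of any of weight, bottle, flask, stamp from where it was at the start of the episode above 0.02 m or angle between any of weight, bottle, flask, stamp's own z axis and vertical above 0.3 rad).
It also fails if it takes over 45 s, if anything falls off the work surface, if the arm or the gripper's body presses on something with over 40 N, if the wrist force passes 120 N, or if a joint passes its speed limit or range.

## Working session

There is one attempt and no reset: what is moved stays moved. The work goes in short steps, Python scripts to look and compute and a shell command to move; the robot and the scene stay as the last step left them, time stands still between calls to the robot, and variables do not carry over. Pictures are saved under pics/ and viewed, at most 10 in all, crops included, and the job is handed in when it is done.

```bash
mkdir -p pics; cat > h.py <<'E'
import numpy as np,cv2
from bench import ctrl
from scipy.spatial.transform import Rotation as R
def snap(n,f):
    s=ctrl.get_state();d=ctrl.get_image(n)
    if n=="wrist":
        T=np.eye(4);T[:3,:3]=R.from_rotvec(s["tool_rot"]).as_matrix();T[:3,3]=s["position"]
        W=T@np.array(d["hand_eye"])
    else: W=np.linalg.inv(np.array(d["world_to_cam"]))
    cv2.imwrite("pics/%s.png"%f,d["image"][:,:,::-1]);np.savez("pics/%s.npz"%f,W=W,K=d["K"],k1=d["k1"])
def ray(f,u,v,z):
    d=np.load("pics/%s.npz"%f);K,k1,W=d["K"],float(d["k1"]),d["W"]
    p=cv2.undistortPoints(np.array([[[u,v]]],float),K,np.array([k1,0,0,0]))[0,0]
    r=W[:3,:3]@[p[0],p[1],1];o=W[:3,3]
    return o+r*(z-o[2])/r[2]
def proj(f,P):
    d=np.load("pics/%s.npz"%f);w=np.linalg.inv(d["W"])
    return cv2.projectPoints(np.array(P,float).reshape(-1,1,3),cv2.Rodrigues(w[:3,:3])[0],w[:3,3],d["K"],np.array([float(d["k1"]),0,0,0]))[0][:,0]
E
python3 - <<'E'
from h import *
snap("top","t0");s=ctrl.get_state();print(s)
i=cv2.imread("pics/t0.png");cv2.imwrite("pics/t0b.png",cv2.resize(i,(800,600),interpolation=2))
E
```

```text
{'time': 0.05, 'joint_positions': array([-1.31689328,  0.32177217, -0.0700445 ,  1.45165557,  0.02257018,
        1.37077476, -0.05690394]), 'qd': array([ 1.93230614e-05, -7.11836607e-04, -1.24165084e-03, -1.61482234e-03,
       -1.26187082e-03,  3.63987028e-04,  7.12723542e-04]), 'joint_torque': array([ 3.24129996e-04, -4.92984116e+01, -4.06113351e-01, -3.13700151e+01,
       -6.43377705e-02,  3.98963399e-02,  9.57996963e-05]), 'position': array([0.15431703, 0.63086416, 0.22150394]), 'tool_rot': array([-3.75791133e-01, -3.11889562e+00,  2.85677390e-03]), 'ft_force': array([-0.83030592,  0.02235294, -0.23261294]), 'torque': array([0.00977952, 0.06212945, 0.0249805 ]), 'grip_force': 0.0, 'grip_width': 1.0030985252940625}
```

View pics/t0b.png

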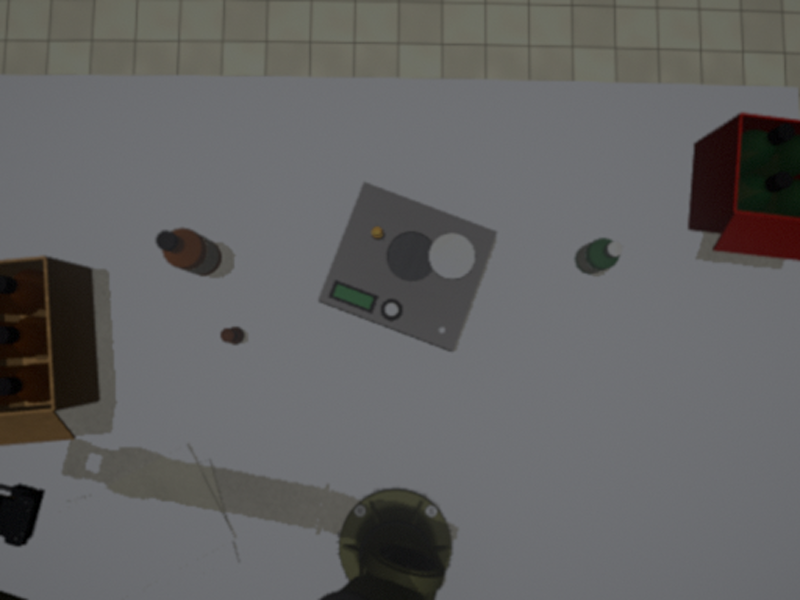

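The scale is in the middle: recess at about (411,256), pan at (452,256) on the right (-y), key at (392,309), weight at (377,233). Next is a close crop.

```bash
python3 - <<'E'
from h import *
i=cv2.imread("pics/t0.png");cv2.imwrite("pics/t0c.png",cv2.resize(i[110:230,195:325],None,fx=5,fy=5,interpolation=2))
f=.64
for n,u,v,z in [("well",411,256,.05),("pan",452,256,.059),("key",392,309,.06),("weight",377,233,.08),("flaskbase",590,262,0),("bottlebase",205,258,0),("stamp",235,336,0.03),("c1",365,183,.05),("c2",496,232,.05),("c3",454,350,.05),("c4",320,300,.05)]:print(n,ray("t0",u*f,v*f,z).round(4))
E
```

```text
well [ 0.5662 -0.0258  0.05  ]
pan [ 0.566  -0.1048  0.059 ]
key [0.462  0.0102 0.06  ]
weight [0.6053 0.0404 0.08  ]
flaskbase [ 0.5656 -0.3937  0.    ]
bottlebase [0.5644 0.3897 0.    ]
stamp [0.4072 0.3171 0.03  ]
c1 [0.7095 0.0657 0.05  ]
c2 [ 0.6157 -0.192   0.05  ]
c3 [ 0.3845 -0.1104  0.05  ]
c4 [0.4784 0.1496 0.05  ]
```

View pics/t0c.png

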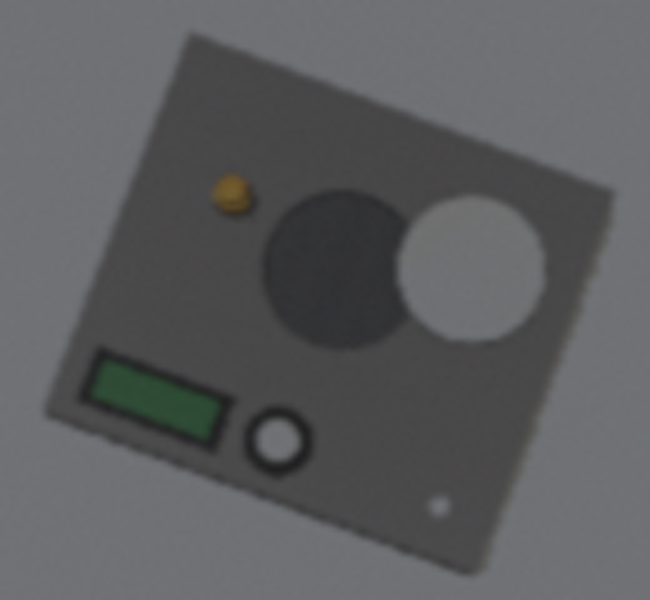

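The crop confirms the scale's yaw at about -20°, with the pan about 78 mm from the recess, almost straight along world -y. I'll straddle the pan's back rim with the partly open fingers and push towards +y.

```bash
cat >> h.py <<'E'
def goal(p,yaw=None):
    "world TCP target, yaw = world angle (deg) of the tool y axis -> row"
    s=ctrl.get_state();M=R.from_rotvec(s["tool_rot"])
    d=M.inv().apply(np.array(p)-s["position"]);print("xyz",d.round(4))
    if yaw is not None:
        a=np.radians(yaw);y=np.array([np.cos(a),np.sin(a),0]);z=np.array([0,0,-1.]);x=np.cross(y,z)
        print("w",np.degrees((M.inv()*R.from_matrix(np.c_[x,y,z])).as_rotvec()).round(2))
E
python3 -c "
from h import *
goal([.40,.29,.26],30)"
```

```text
xyz [-0.3196 -0.2728 -0.038 ]
w [-0.1   0.05 46.26]
```

```bash
python3 -m handwheel '[{"x":-0.03,"y":-0.027,"z":-0.004,"wz":5},{"x":-0.06,"y":-0.054,"z":-0.012,"wz":10},{"x":-0.09,"y":-0.081,"z":-0.02,"wz":15},{"x":-0.12,"y":-0.108,"z":-0.028,"wz":20},{"x":-0.15,"y":-0.135,"z":-0.036,"wz":25},{"x":-0.18,"y":-0.162,"z":-0.038,"wz":30},{"x":-0.21,"y":-0.189,"z":-0.038,"wz":35},{"x":-0.24,"y":-0.216,"z":-0.038,"wz":40},{"x":-0.28,"y":-0.24,"z":-0.038,"wz":46},{"x":-0.31,"y":-0.265,"z":-0.038,"wz":46}]' 0.04 20; python3 -c "
from h import *
goal([.52,-.07,.24],0)"
```

```text
xyz [-0.5217 -0.594  -0.0174]
w [-9.000e-02  7.000e-02  7.626e+01]invalid input at $[0]: expected keys x, y, z, wx, wy, wz
```

```bash
python3 -m handwheel '[{"x":-0.03,"y":-0.027,"z":-0.004,"wx":0,"wy":0,"wz":5},{"x":-0.06,"y":-0.054,"z":-0.012,"wx":0,"wy":0,"wz":10},{"x":-0.09,"y":-0.081,"z":-0.02,"wx":0,"wy":0,"wz":15},{"x":-0.12,"y":-0.108,"z":-0.028,"wx":0,"wy":0,"wz":20},{"x":-0.15,"y":-0.135,"z":-0.036,"wx":0,"wy":0,"wz":25},{"x":-0.18,"y":-0.162,"z":-0.038,"wx":0,"wy":0,"wz":30},{"x":-0.21,"y":-0.189,"z":-0.038,"wx":0,"wy":0,"wz":35},{"x":-0.24,"y":-0.216,"z":-0.038,"wx":0,"wy":0,"wz":40},{"x":-0.28,"y":-0.24,"z":-0.038,"wx":0,"wy":0,"wz":46},{"x":-0.31,"y":-0.265,"z":-0.038,"wx":0,"wy":0,"wz":46}]' 0.04 20; python3 -c "
from h import *
goal([.52,-.07,.24],0)"
```

```text
time: 0.88
position: [0.3921, 0.3006, 0.2603]
tool_rot: [-1.57, -2.721, -0.001]
ft_force: [1.1, 0.3, -0.1]
grip_width: 0.471
grip_force: 0.0
xyz [-0.3849 -0.0748  0.0202]
w [ 1.000e-02 -2.000e-02  3.003e+01]
```

```bash
python3 -m handwheel '[{"x":-0.03,"y":-0.005,"z":0,"wx":0,"wy":0,"wz":3},{"x":-0.07,"y":-0.013,"z":0,"wx":0,"wy":0,"wz":6},{"x":-0.11,"y":-0.021,"z":0.0,"wx":0,"wy":0,"wz":10},{"x":-0.15,"y":-0.029,"z":0.0,"wx":0,"wy":0,"wz":14},{"x":-0.19,"y":-0.037,"z":0.005,"wx":0,"wy":0,"wz":18},{"x":-0.23,"y":-0.045,"z":0.01,"wx":0,"wy":0,"wz":22},{"x":-0.27,"y":-0.053,"z":0.015,"wx":0,"wy":0,"wz":26},{"x":-0.31,"y":-0.06,"z":0.02,"wx":0,"wy":0,"wz":30},{"x":-0.35,"y":-0.068,"z":0.02,"wx":0,"wy":0,"wz":30},{"x":-0.38,"y":-0.075,"z":0.02,"wx":0,"wy":0,"wz":30}]'; python3 -c "
from h import *
snap('wrist','w1')
i=cv2.imread('pics/w1.png');cv2.imwrite('pics/w1b.png',cv2.resize(i,(800,600),interpolation=2))
print(proj('w1',[[.566,-.027,.05],[.566,-.105,.059],[.4607,.0095,.06]])*1.5625)
goal([.566,-.185,.15],0)"
```

```text
time: 1.72
position: [0.5178, -0.0677, 0.24]
tool_rot: [2.219, 2.223, -0.002]
ft_force: [-0.2, -0.6, 0.1]
grip_width: 0.459
grip_force: 0.0
[[461.23445479 226.11299648]
 [458.91703958 317.77444064]
 [331.26589687 180.519651  ]]
xyz [-0.11    0.0479  0.0911]
w [ 0.08  0.31 -0.32]
```

View pics/w1b.png

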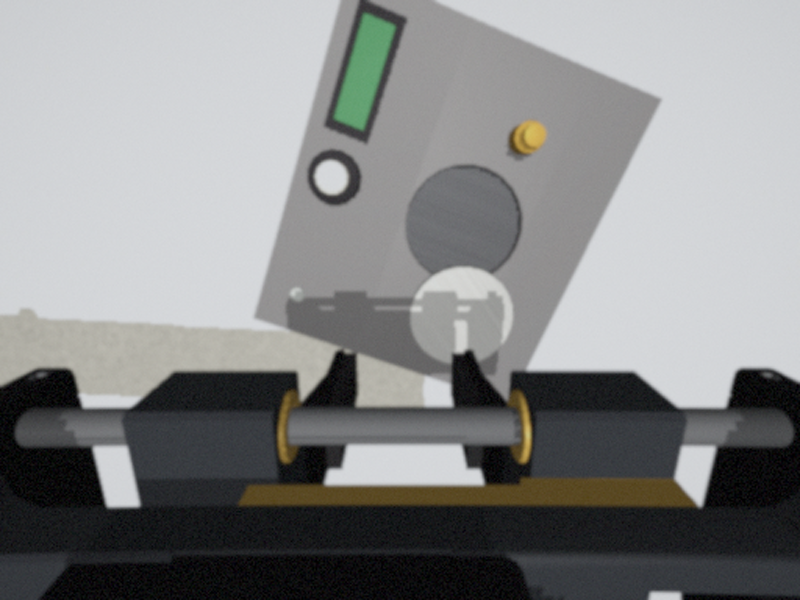

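The wrist view shows the recess at about (464,222), the pan at (461.5,316) and the key top at (332,177), all within 4 px of the predictions.

```bash
python3 -c "
from h import *
for u,v,z in [(464,222,.05),(461.5,316,.059),(332,177,.06),(528,137,.086)]: print(ray('w1',u*.64,v*.64,z).round(4))
goal([.568,-.185,.15],0)
goal([.568,-.185,.054],0)"
```

```text
[ 0.5682 -0.0236  0.05  ]
[ 0.5682 -0.1034  0.059 ]
[0.4614 0.0121 0.06  ]
[0.6055 0.0389 0.086 ]
xyz [-0.11    0.0499  0.0911]
w [ 0.08  0.31 -0.32]
xyz [-0.1094  0.0497  0.1871]
w [ 0.08  0.31 -0.32]
```

```bash
python3 -m handwheel '[{"x":-0.03,"y":0.015,"z":0.0,"wx":0,"wy":0,"wz":0},{"x":-0.06,"y":0.03,"z":0.02,"wx":0,"wy":0,"wz":0},{"x":-0.09,"y":0.045,"z":0.04,"wx":0,"wy":0,"wz":0},{"x":-0.11,"y":0.05,"z":0.07,"wx":0,"wy":0,"wz":0},{"x":-0.11,"y":0.05,"z":0.1,"wx":0,"wy":0,"wz":0},{"x":-0.11,"y":0.05,"z":0.13,"wx":0,"wy":0,"wz":0},{"x":-0.11,"y":0.05,"z":0.15,"wx":0,"wy":0,"wz":0},{"x":-0.11,"y":0.05,"z":0.17,"wx":0,"wy":0,"wz":0},{"x":-0.11,"y":0.05,"z":0.18,"wx":0,"wy":0,"wz":0},{"x":-0.11,"y":0.05,"z":0.18,"wx":0,"wy":0,"wz":0}]'; python3 -c "
from h import *
goal([.568,-.165,.0535],0)
goal([.567,-.085,.0535],0)"
```

```text
time: 2.6
position: [0.5663, -0.1726, 0.0578]
tool_rot: [-2.213, -2.224, 0.005]
ft_force: [-0.6, 0.5, 0.9]
grip_width: 0.452
grip_force: 0.0
xyz [0.0075 0.0018 0.0043]
w [-0.31 -0.05  0.28]
xyz [0.0875 0.0012 0.0043]
w [-0.31 -0.05  0.28]
```

```bash
python3 -m handwheel '[{"x":0,"y":0.001,"z":0.004,"wx":0,"wy":0,"wz":0.3},{"x":0.005,"y":0.001,"z":0.004,"wx":0,"wy":0,"wz":0.3},{"x":0.012,"y":0.001,"z":0.004,"wx":0,"wy":0,"wz":0.3},{"x":0.018,"y":0.001,"z":0.004,"wx":0,"wy":0,"wz":0.3},{"x":0.024,"y":0.001,"z":0.004,"wx":0,"wy":0,"wz":0.3},{"x":0.03,"y":0.001,"z":0.004,"wx":0,"wy":0,"wz":0.3},{"x":0.036,"y":0.001,"z":0.004,"wx":0,"wy":0,"wz":0.3},{"x":0.042,"y":0.001,"z":0.004,"wx":0,"wy":0,"wz":0.3},{"x":0.048,"y":0.001,"z":0.004,"wx":0,"wy":0,"wz":0.3},{"x":0.054,"y":0.001,"z":0.004,"wx":0,"wy":0,"wz":0.3}]'; python3 -m handwheel '[{"x":0.005,"y":0,"z":0,"wx":0,"wy":0,"wz":0},{"x":0.01,"y":0,"z":0,"wx":0,"wy":0,"wz":0},{"x":0.015,"y":0,"z":0,"wx":0,"wy":0,"wz":0},{"x":0.02,"y":0,"z":0,"wx":0,"wy":0,"wz":0}]'; python3 -c "
from h import *
snap('wrist','w2')
i=cv2.imread('pics/w2.png');cv2.imwrite('pics/w2b.png',cv2.resize(i,(800,600),interpolation=2))
goal([.567,-.075,.0535],0)"
```

```text
time: 3.43
position: [0.5694, -0.1192, 0.0568]
tool_rot: [2.222, 2.22, 0.0]
ft_force: [-0.0, -1.5, 2.0]
grip_width: 0.458
grip_force: 1.0
time: 3.77
position: [0.5692, -0.0992, 0.0566]
tool_rot: [2.222, 2.221, 0.0]
ft_force: [0.4, -1.7, 1.6]
grip_width: 0.46
grip_force: 1.0
xyz [ 0.0227 -0.0022  0.0029]
w [-0.01 -0.06  0.03]
```

View pics/w2b.png

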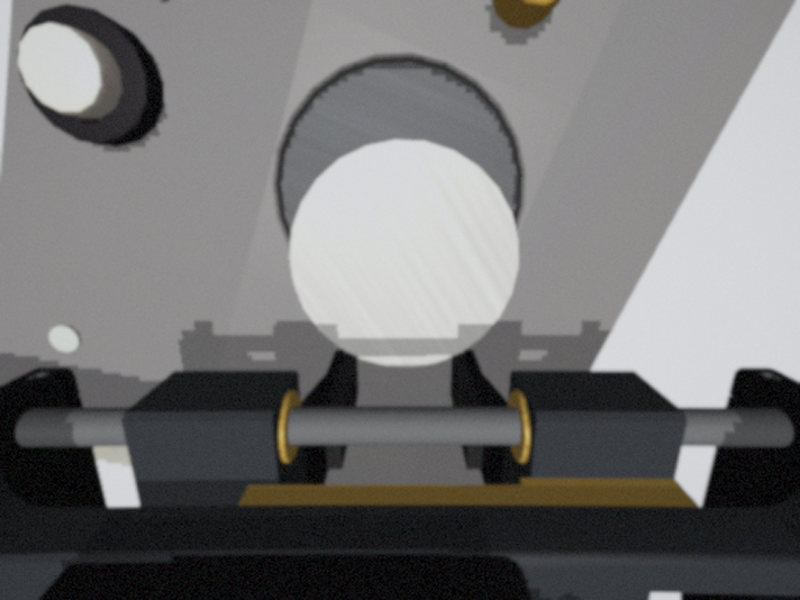

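The pan sits in the finger fork at about (404,252) and has moved onto the recess, whose centre is near (400,177). I'll keep pushing, shifting 1 mm left and going slightly lower.

```bash
python3 -m handwheel '[{"x":0.004,"y":-0.001,"z":0.0015,"wx":0,"wy":0,"wz":0},{"x":0.008,"y":-0.0015,"z":0.0015,"wx":0,"wy":0,"wz":0},{"x":0.012,"y":-0.002,"z":0.0015,"wx":0,"wy":0,"wz":0},{"x":0.016,"y":-0.002,"z":0.0015,"wx":0,"wy":0,"wz":0},{"x":0.019,"y":-0.002,"z":0.0015,"wx":0,"wy":0,"wz":0},{"x":0.022,"y":-0.002,"z":0.0015,"wx":0,"wy":0,"wz":0},{"x":0.024,"y":-0.002,"z":0.0015,"wx":0,"wy":0,"wz":0}]'; python3 -c "
from h import *
snap('wrist','w3')
i=cv2.imread('pics/w3.png');cv2.imwrite('pics/w3b.png',cv2.resize(i,(800,600),interpolation=2))"
```

```text
time: 4.4
position: [0.567, -0.0744, 0.0548]
tool_rot: [-2.221, -2.221, -0.0]
ft_force: [0.8, -0.6, 0.4]
grip_width: 0.455
grip_force: 0.0
```

View pics/w3b.png

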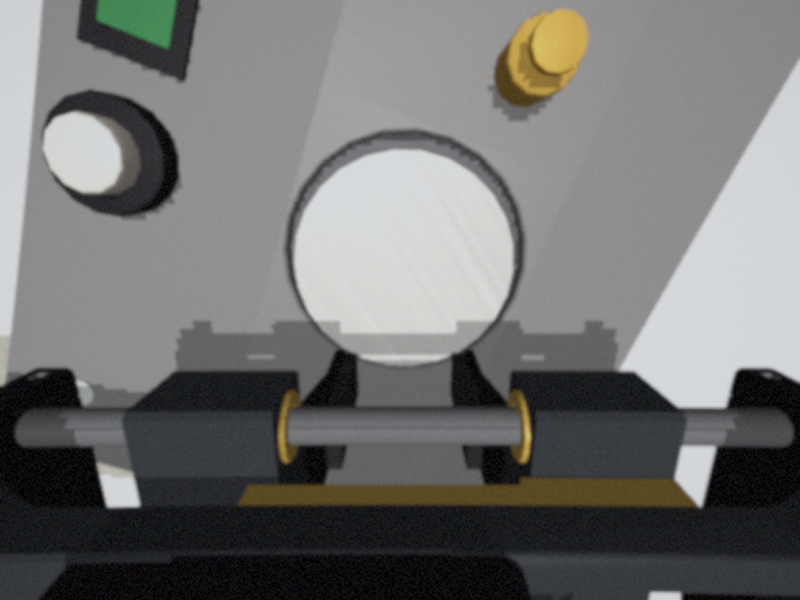

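The pan nearly fills the recess, but a far gap of about 18 px (7 mm) at the top suggests its rear rim is still on the edge. I'll push a few mm further.

```bash
python3 -m handwheel '[{"x":0.001,"y":0,"z":0,"wx":0,"wy":0,"wz":0},{"x":0.0025,"y":0,"z":0,"wx":0,"wy":0,"wz":0},{"x":0.004,"y":0,"z":0,"wx":0,"wy":0,"wz":0},{"x":0.004,"y":0,"z":0,"wx":0,"wy":0,"wz":0}]'; python3 -m handwheel '[{"x":-0.015,"y":0,"z":0,"wx":0,"wy":0,"wz":0},{"x":-0.02,"y":0,"z":-0.03,"wx":0,"wy":0,"wz":0},{"x":-0.03,"y":0,"z":-0.06,"wx":0,"wy":0,"wz":0},{"x":-0.05,"y":0,"z":-0.09,"wx":0,"wy":0,"wz":0},{"x":-0.05,"y":0,"z":-0.12,"wx":0,"wy":0,"wz":0},{"x":-0.05,"y":0,"z":-0.12,"wx":0,"wy":0,"wz":0}]' 0; python3 -c "
from h import *
snap('wrist','w4')
i=cv2.imread('pics/w4.png')
p=proj('w4',[[.568,-.025,.05]])[0];print(p)
x,y=[int(v) for v in p]
y0=max(0,y-90);x0=max(0,x-130);print(x0,y0)
cv2.imwrite('pics/w4b.png',cv2.resize(i[y0:y0+180,x0:x0+260],None,fx=3,fy=3,interpolation=2))"
```

```text
time: 4.78
position: [0.5672, -0.0712, 0.0551]
tool_rot: [-2.222, -2.221, -0.0]
ft_force: [-0.9, -0.3, 0.4]
grip_width: 0.456
grip_force: 0.0
time: 5.28
position: [0.5705, -0.1246, 0.1815]
tool_rot: [2.22, 2.211, 0.011]
ft_force: [1.1, -0.2, -0.0]
grip_width: 0.089
grip_force: 0.0
[254.02296512  93.23227572]
124 3
```

View pics/w4b.png

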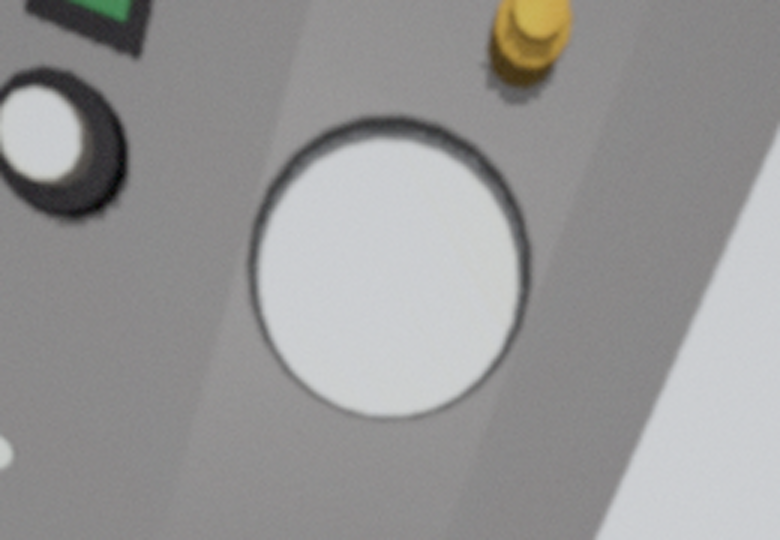

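The pan now lies inside the recess with a dark rim all round and the 7 mm play on the far side, so it is seated. The key's white top is at (40,135) in the crop. I'll triangulate it.

```bash
python3 -c "
from h import *
for z in (.056,.06,.064,.068,.072): print(z,ray('t0',(195+278/5),(110+440/5),z)[:2].round(4),ray('w1',332*.64,177*.64,z)[:2].round(4),ray('w4',124+40/3,3+135/3,z)[:2].round(4))
goal([.462,.010,.11],0)"
```

```text
0.056 [0.4614 0.011 ] [0.4608 0.0121] [0.4568 0.015 ]
0.06 [0.4612 0.011 ] [0.4614 0.0121] [0.4584 0.0141]
0.064 [0.461 0.011] [0.4621 0.0121] [0.4599 0.0133]
0.068 [0.4608 0.0111] [0.4627 0.0121] [0.4615 0.0125]
0.072 [0.4606 0.0111] [0.4634 0.0121] [0.4631 0.0116]
xyz [ 0.1327 -0.1081  0.0679]
w [ 0.39 -0.01 -0.13]
```

```bash
python3 -m handwheel '[{"x":0.03,"y":-0.025,"z":0,"wx":0,"wy":0,"wz":0},{"x":0.06,"y":-0.05,"z":0.0,"wx":0,"wy":0,"wz":0},{"x":0.09,"y":-0.075,"z":0.02,"wx":0,"wy":0,"wz":0},{"x":0.12,"y":-0.1,"z":0.05,"wx":0,"wy":0,"wz":0},{"x":0.134,"y":-0.1085,"z":0.068,"wx":0,"wy":0,"wz":0},{"x":0.134,"y":-0.1085,"z":0.08,"wx":0,"wy":0,"wz":0},{"x":0.134,"y":-0.1085,"z":0.09,"wx":0,"wy":0,"wz":0},{"x":0.134,"y":-0.1085,"z":0.09,"wx":0,"wy":0,"wz":0}]' 0 20; python3 -c "
from h import *
snap('wrist','w5')
i=cv2.imread('pics/w5.png');cv2.imwrite('pics/w5b.png',cv2.resize(i,(800,600),interpolation=2))
goal([.4615,.0115,.075],0)"
```

```text
time: 6.0
position: [0.4569, 0.0123, 0.0828]
tool_rot: [-2.22, -2.22, 0.006]
ft_force: [0.3, -0.9, -0.2]
grip_width: 0.005
grip_force: 0.0
xyz [-0.0003  0.0034  0.0091]
w [-0.11  0.08 -0.07]
```

View pics/w5b.png

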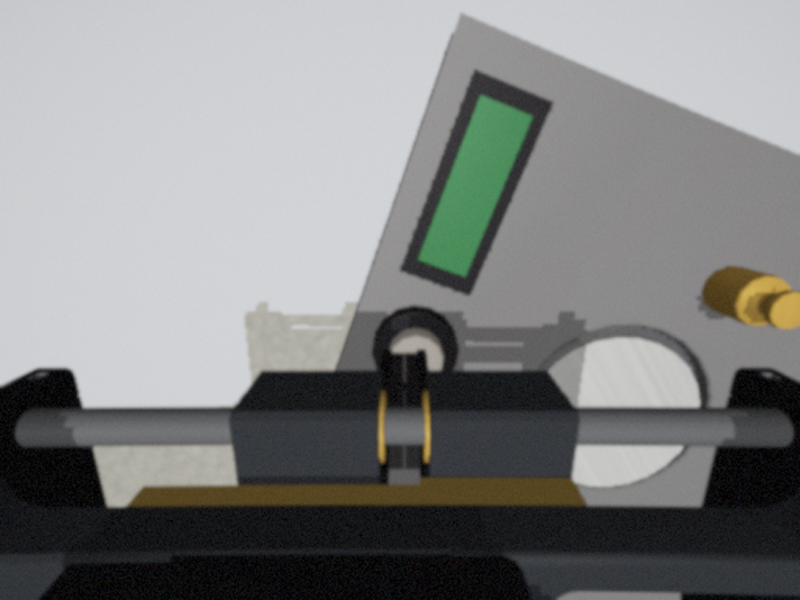

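The pan is flat in the recess (lower right). The shut fingertips at (404,360) sit about 3-4 mm left of the button centre (417,350). I'll shift by that much and descend.

```bash
python3 -m handwheel '[{"x":0,"y":0.0035,"z":0.003,"wx":0,"wy":0,"wz":0},{"x":0,"y":0.0035,"z":0.006,"wx":0,"wy":0,"wz":0},{"x":0,"y":0.0035,"z":0.008,"wx":0,"wy":0,"wz":0},{"x":0,"y":0.0035,"z":0.01,"wx":0,"wy":0,"wz":0},{"x":0,"y":0.0035,"z":0.012,"wx":0,"wy":0,"wz":0},{"x":0,"y":0.0035,"z":0.014,"wx":0,"wy":0,"wz":0}]'; python3 -m handwheel '[{"x":0,"y":0,"z":0.001,"wx":0,"wy":0,"wz":0},{"x":0,"y":0,"z":0.002,"wx":0,"wy":0,"wz":0},{"x":0,"y":0,"z":0.002,"wx":0,"wy":0,"wz":0}]'
```

```text
time: 6.55
position: [0.4625, 0.0123, 0.0711]
tool_rot: [2.222, 2.22, 0.001]
ft_force: [-0.8, -0.8, 2.8]
grip_width: 0.003
grip_force: 1.1
time: 6.8
position: [0.4625, 0.0123, 0.0692]
tool_rot: [2.222, 2.22, 0.001]
ft_force: [0.4, -1.7, 3.6]
grip_width: 0.007
grip_force: 1.6
```

```bash
for k in 1 2; do python3 -m handwheel '[{"x":0,"y":0,"z":0.001,"wx":0,"wy":0,"wz":0},{"x":0,"y":0,"z":0.002,"wx":0,"wy":0,"wz":0},{"x":0,"y":0,"z":0.002,"wx":0,"wy":0,"wz":0}]' | grep -E "posi|ft_"; done
```

```text
position: [0.4625, 0.0123, 0.0672]
ft_force: [-0.0, -0.9, 3.6]
position: [0.4626, 0.0124, 0.0663]
ft_force: [-3.9, -1.9, 13.5]
```

```bash
python3 -m handwheel '[{"x":0,"y":0,"z":0.001,"wx":0,"wy":0,"wz":0},{"x":0,"y":0,"z":0.001,"wx":0,"wy":0,"wz":0}]' | grep -E "posi|ft_"; python3 -m handwheel '[{"x":0,"y":0,"z":-0.005,"wx":0,"wy":0,"wz":0},{"x":0,"y":0,"z":-0.02,"wx":0,"wy":0,"wz":0},{"x":0,"y":0,"z":-0.05,"wx":0,"wy":0,"wz":0},{"x":-0.02,"y":0,"z":-0.09,"wx":0,"wy":0,"wz":0},{"x":-0.05,"y":0.02,"z":-0.12,"wx":0,"wy":0,"wz":0},{"x":-0.08,"y":0.03,"z":-0.15,"wx":0,"wy":0,"wz":0},{"x":-0.1,"y":0.04,"z":-0.17,"wx":0,"wy":0,"wz":0},{"x":-0.1,"y":0.04,"z":-0.17,"wx":0,"wy":0,"wz":0},{"x":-0.1,"y":0.04,"z":-0.17,"wx":0,"wy":0,"wz":0}]'; python3 -c "
from h import *
snap('wrist','w6')
i=cv2.imread('pics/w6.png');cv2.imwrite('pics/w6b.png',cv2.resize(i,(800,600),interpolation=2))"
```

```text
position: [0.4626, 0.0124, 0.0661]
ft_force: [-6.2, -3.4, 21.7]
time: 8.22
position: [0.5031, -0.0889, 0.235]
tool_rot: [2.225, 2.216, 0.003]
ft_force: [-0.1, 1.1, -0.1]
grip_width: 0.005
grip_force: 0.0
```

View pics/w6b.png

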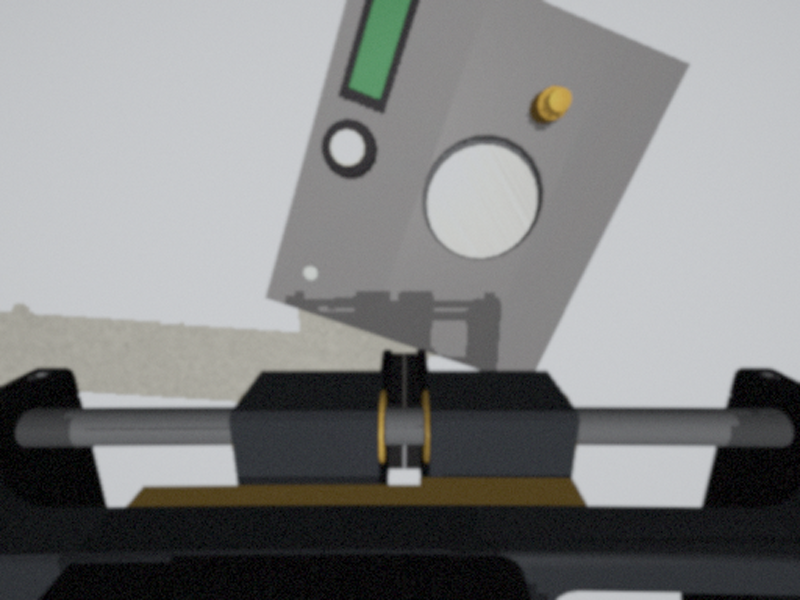

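The pan is flat in the recess at (483,198), the key's white top at (347,147) looks up, and the weight stands at (553,103). Before handing in, I'll check that the key can sink 5 mm before the fingers meet the housing.

```bash
python3 -c "
from h import *
for f in ('w2','w3'):
  for z in (.05,.054,.058,.062,.066,.07,.074): print(f,z,(proj(f,[[.462,.0115,z]])[0]*1.5625).round())"
```

```text
w2 0.05 [107.  86.]
w2 0.054 [99. 84.]
w2 0.058 [91. 81.]
w2 0.062 [82. 78.]
w2 0.066 [73. 75.]
w2 0.07 [63. 72.]
w2 0.074 [53. 69.]
w3 0.05 [124. 159.]
w3 0.054 [117. 158.]
w3 0.058 [110. 157.]
w3 0.062 [102. 157.]
w3 0.066 [ 94. 156.]
w3 0.07 [ 85. 156.]
w3 0.074 [ 76. 155.]
```

The key top rests at about 0.0715 m and the housing top is near 0.057 m. The hard stop at 0.066 m was therefore the key's own end of travel.

```bash
python3 -c "
from bench import ctrl
print(ctrl.close_job())"
```

```text
the job is handed in; nothing more can be done
None
```

I slid the pan into the recess, where it lies flat, then pressed the zero key to its stop and let it come back up. The job is handed in, but no verdict came back. The weight was still standing in the last picture; I did not photograph the bottles and stamp again, though the arm stayed clear of them.

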